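# Pin a plywood panel to the drilling jig and lock the pin

## Task

Fix the plywood panel on the drilling jig: take the brass pin from its rack, start it in the panel's bore clearly leaning (about 15 degrees, one edge of its foot in the hole first), then straighten it and slide it fully home, its head flat on the panel. Then lock it: press the steel rod down past the red sprung jaw into the blue fork clip, its red band centred between the forks, so that the rod lies across the top of the pin's head with the jaw shut over it, and let go. Leave the other pin and everything else on the bench where it is.

Things in the scene. Friction and masses are not known exactly. Their poses are not given: they have to be found in the camera images.
- jig: Fixed drilling jig: plywood slab 260 x 160 x 45 mm high (dark wooden strips round its foot). Origin at the centre of its underside on the table, z up, x along its long side. The bore is on the -x side (75 mm from the centre), the blue fork clip with the red jaw on the +x side (20 mm from the centre), both on the slab's centre line. It may stand turned a little either way.
- bore (a point): Centre of the bore's mouth, in the slab's top face, marked by a square 50 mm steel plate. The bore is round, 21.2 mm in diameter, vertical, goes through the 45 mm slab; its axes are the jig's.
- clip (a point): Where the middle of the seated rod's axis lies: 42 mm above the slab's top, 95 mm from the bore along the jig's +x; axes are the jig's (x along the rod). Two blue forks stand 32 mm either side along x, each 10 mm thick (54 mm free between), with upward open slots 15 mm wide; flared lips reach 20 mm above this point. Between the forks a hinge shaft lies 32 mm below this point.
- jaw (a joint): Sprung hinge of the red jaw, rad: 0 shut, up to 0.45 open; 0.12 lets the rod by. Just outside each fork (to 46 mm from the clip point) one of its two noses reaches over the slot from the +y side, its sloping top up to 29 mm above the clip point. A level rod pressed straight down (about 3 to 8 N) pushes both aside towards +y; once the rod is seated they spring back over it.
- pin: The brass pin, 250 g or so: round shank 20 mm in diameter and 42 mm long (foot chamfered 1.5 mm), above it a round head 30 mm in diameter and 34 mm high, all brass, to be held by its head. Origin at the centre of its foot, z along its axis up to the head, top of the head at z = 76 mm. It starts upright in one of the rack's two holes, its head resting on the rack.
- pin_foot (a point): Centre of the brass pin's foot (the same point as the pin's origin). Fully home it lies 42 mm below the bore's mouth.
- rack: Fixed light wooden rack 180 x 70 x 48 mm high with two through holes of 25 mm, 45 mm either side of its centre along its x. Origin at the centre of its underside, on the table.
- rod: The steel lock rod, 12 mm in diameter and 220 mm long, about 160 g, with a red band 40 mm long round its middle. Origin at its centre on the axis, x along the rod (either end may go first). It starts level, its axis 40 mm above the table, in the notches of the rest. Seated in the clip it passes 2 mm over the head of the pin when the pin is home.
- rest: Fixed light wooden rest for the rod: base 170 x 50 x 12 mm, with a notched post at each end (70 mm from the centre, 14 mm thick, 44 mm high). Origin at the centre of its underside; x along the rod.
- spare_pin: A pin of the same shape in the other hole of the rack, with a black head and a 16 mm steel shank. Not wanted; leave it in place.
- mallet: Wooden mallet lying on the table, head 55 mm x 110 mm, handle 200 mm; origin under its head. Leave it.
- tape: Green tape measure 70 x 65 x 34 mm, origin under its centre. Leave it.
- offcut: Plywood offcut 130 x 60 x 35 mm, origin under its centre. Leave it.
- pencil_a: Green pencil 170 mm long lying on the table. Leave it.
- pencil_b: Red pencil 170 mm long lying on the table. Leave it.
- screwdriver: Screwdriver with an orange handle lying on the table. Leave it.
- glue: Yellow glue bottle with a red cap, 60 mm in diameter, 160 mm high, standing on the left; origin under its centre. Leave it.
Not all that is in view belongs to the job. Of the things that look like the rod, the larger one is meant.

How it is judged (in metres and radians):
On the way, in this order (a step that is already met when the one before it is completed fails the run):
1. the pin's foot is started in the bore edge first, the pin leaning at least 7 degrees (z of pin_foot in the frame of bore below 0.001 m and horizontal distance between pin_foot and bore below 0.008 m and angle between pin's own z axis and vertical above 0.12 rad), for 0.1 s.
2. the pin is upright and fully home in the bore, before the rod is clipped in (z of pin_foot in the frame of bore below -0.04 m and horizontal distance between pin_foot and bore below 0.003 m and angle between pin's own z axis and vertical below 0.06 rad and distance between rod and clip above 0.03 m), for 0.2 s.
At the end, for the whole second after the job is handed in: Pin home: foot at least 40 mm below the mouth, within 3 mm of the bore's axis, upright within 0.06 rad. Rod at the clip point: within 3 mm sideways, +2/-3 mm in height, 20 mm lengthways, 0.05 rad of the jig's x. Jaw below 0.05 rad. Both at rest and let go (z of pin_foot in the frame of bore below -0.04 m and horizontal distance between pin_foot and bore below 0.003 m and angle between pin's own z axis and vertical below 0.06 rad and z of rod in the frame of clip between -0.003 and 0.002 m and y of rod in the frame of clip between -0.003 and 0.003 m and x of rod in the frame of clip between -0.02 and 0.02 m and angle between the x axis of rod and the x axis of jig, either way round below 0.05 rad and value of joint jaw below 0.05 rad and linear speed of each of rod, pin below 0.02 m/s); the robot touches nothing.
It fails at once if the spare pin is moved more than 30 mm (distance of spare_pin from where it was at the start of the episode above 0.03 m).
It fails at once if any other loose thing on the bench is moved more than 30 mm (distance of any of mallet, tape, offcut, pencil_a, pencil_b, screwdriver, glue from where it was at the start of the episode above 0.03 m).
It also fails if it takes over 72 s, if anything falls off the work surface, if the arm or the gripper's body presses on something with over 40 N, if the wrist force passes 120 N, or if a joint passes its speed limit or range.

## Robot

A 6-joint arm with a two-finger parallel gripper is mounted at the origin on the work surface. World frame = base frame: x ahead of the robot, y to its left, z up, the work surface at z = 0. Lengths are in mm, angles in rad, forces in N, time in s.
With the tool pointing down it reaches from about 375 to 825 mm from the base axis. Payload 5.5 kg.
Tool frame: the origin (TCP) lies between the finger pads; the fingertips stand 25 mm ahead of it and the grasp point (between the pads) lies 6 mm ahead of it; z points along the fingers, y is the line along which they close (so a half turn about z gives the same grasp; the last joint's range is limited). The gripper opens to 85 mm and grips with 20 to 120 N. Pads are 22 mm wide; open, the fingers measure 114 mm over their backs; the gripper's body (76 mm by 85 mm) begins 54 mm behind the grasp point. The pads swing forward as they close: fully open they stand 13 mm farther back than shut.
Start: joints at [-1.32, 0.314, -0.047, 1.21, 0, 1.571], TCP at [148.904, -581.225, 256.299] pointing down, gripper open.
Joint ranges: [-2.67, 2.67], [-0.69, 1.73], [-1.03, 1.25], [-2.08, 2.16], [-1.42, 1.45], [-3.14, 3.14]. Speed limits (rad/s): [2.39, 2.39, 3.01, 3.14, 3.14, 3.14].

## Interface

Orientations are given as a unit quaternion [x, y, z, w].
In Python, from bench import bot gives the robot as it stands. The module is installed in compiled form; this text tells all that it offers.
- The arm moves only by the shell command python3 -m creep 'ROWS' [FORCE]. ROWS is a JSON object of lists of equal length, an entry for each row: "twist": the turn, a rotation vector about the tool's x, y, z in degrees, a list of three; "travel": the shift along the tool's x, y, z in m, a list of three; "claw": the opening in per cent of the stroke, from 0 (shut) to 100 (fully open). A call has 1 to 8 rows; each row is the pose to reach, as a shift and turn from the pose commanded when the call began, along the tool's axes at that moment; what a row does not reach only later rows make up. A row lasts 1/8 s, in which the tool goes at most 62.5 mm and 10.7 degrees, less where a joint would pass 70% of its speed; a pose out of reach is approached as far as the arm can. A call with a gripper value outside its range is refused whole. The fingers move at their own pace and stop on an object; FORCE is the grip in N (left out, the last holds). Time passes only in rows, so rows that repeat a pose let the fingers close. It gives the time, the measured TCP pose, the force, the opening and the grip force at its end, in the units of the state.
- bot.read_state(): the state, without advancing time (a new reading comes with each control period).
- bot.read_camera(name): name is "scene" or "top"; returns a dict with "pixels" (400x640x3 uint8, red, green, blue), "camera_matrix" (3x3 intrinsics, pixels), "R" (3x3) and "t" (3): a world point X has camera coordinates R X + t. Camera axes: x right, y down, z forward; pixel columns grow to the right and rows downward; lengths in mm; the calibration is good to about 2 mm. A picture is of the moment at which its call begins. There is no depth.
- bot.job_done(): hands the job in; it is judged then, once.
The state is a dict: "time": time; "joint_pos": joint angles; "joint_velocities": joint speeds; "effort": joint torques, N m; "tcp_pos": TCP position; "orientation": TCP orientation; "ft_force": force on the tool from outside, world axes, zero at the start; "torque": the same for the moment, N m; "gripper_width": finger opening in mm; "grip_force": force on a finger pad.
Only numpy, scipy, OpenCV 4.12 (cv2) and the standard library are available. Lean on these libraries where they do the work, as an engineer would, in place of code of your own. Each camera call takes 0.05 s, during which the arm holds its last target. There are 200 camera calls.

## Working session

There is one attempt and no reset: what is moved stays moved. The work goes in short steps, Python scripts to look and compute and a shell command to move; the robot and the scene stay as the last step left them, time stands still between calls to the robot, and variables do not carry over. Pictures are saved under pics/ and viewed, at most 10 in all, crops included, and the job is handed in when it is done.

```bash
mkdir -p pics; python3 - <<'E'
from bench import bot
import cv2
for n in("scene","top"):
    c=bot.read_camera(n); cv2.imwrite(f"pics/{n}0.png",c["pixels"][:,:,::-1]); print(n,c["camera_matrix"].tolist(),c["R"].tolist(),c["t"].tolist())
s=bot.read_state(); print(s)
E
```

```text
scene [[448.80934685139914, 0.0, 316.5579904233058], [0.0, 448.80934685139914, 194.75430645136638], [0.0, 0.0, 1.0]] [[0.899328922484233, 0.4369743093165399, -0.016153704859297867], [0.32847381856650104, -0.6994884144762162, -0.6346817379836057], [-0.2886389434911542, 0.5654815744220867, -0.7726047820777633]] [-493.6643363999753, -75.1049349341522, 1276.4876708820757]
top [[481.343074540868, 0.0, 318.91526933056684], [0.0, 481.343074540868, 202.27254856078568], [0.0, 0.0, 1.0]] [[0.016189043731103983, -0.9998443806066615, 0.00700923907095319], [-0.9837127776934592, -0.0171821670137074, -0.1789244090093131], [0.1790169988176857, -0.003998462953991186, -0.9838378557609553]] [50.18577924598315, 530.306855296974, 1429.2650833041355]
{'time': 0.1, 'joint_pos': array([-1.32002274e+00,  3.14172113e-01, -4.79660797e-02,  1.21019955e+00,
        2.33407091e-05,  1.57084020e+00]), 'joint_velocities': array([-0.00051997, -0.00028532,  0.00286949, -0.0013174 ,  0.00066252,
       -0.00060452]), 'effort': array([-6.92983886e-04, -5.40766597e+01,  3.40542305e+01,  1.11602325e-02,
       -4.36831601e-05, -2.03833310e-07]), 'tcp_pos': array([ 148.78086612, -580.76962893,  255.51637889]), 'orientation': array([ 9.92151819e-01,  1.25036688e-01, -8.48214747e-05, -7.66113590e-04]), 'ft_force': array([ 0.24684188,  0.55307449, -0.6972201 ]), 'torque': array([0.00378471, 0.02753289, 0.0413902 ]), 'grip_force': 0.0, 'gripper_width': 85.58853872018545}
```

View pics/scene0.png

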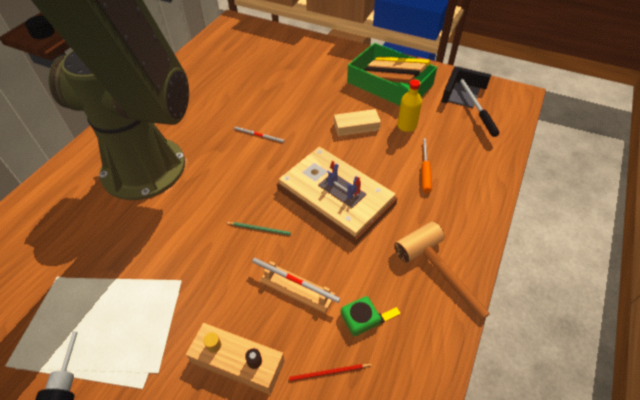

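View pics/top0.png

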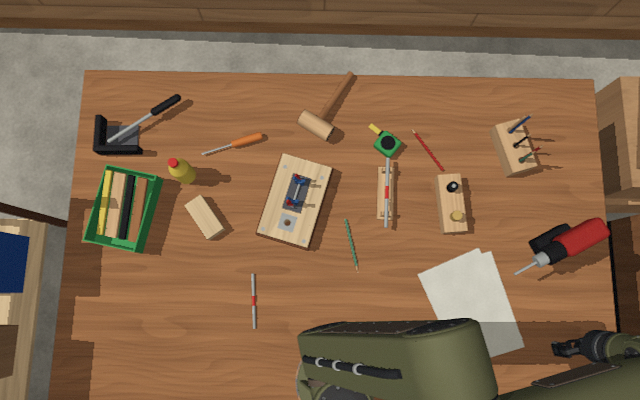

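```bash
cat > h.py <<'E'
import numpy as np, cv2
from bench import bot
def ray(c,u,v):
    d=c["R"].T@np.linalg.solve(c["camera_matrix"],[u,v,1.]); return -c["R"].T@c["t"],d
def plane(c,uv,z):
    o,d=ray(c,*uv); return o+d*(z-o[2])/d[2]
def tri(c1,p1,c2,p2):
    o1,d1=ray(c1,*p1);o2,d2=ray(c2,*p2)
    s=np.linalg.lstsq(np.c_[d1,-d2],o2-o1,rcond=None)[0]
    a,b=o1+s[0]*d1,o2+s[1]*d2; return (a+b)/2,np.linalg.norm(a-b)
def proj(c,X):
    p=c["camera_matrix"]@(c["R"]@np.asarray(X,float)+c["t"]); return p[:2]/p[2]
def blobs(c,lo,hi,box,amin=8):
    x0,y0,x1,y1=box; h=cv2.cvtColor(c["pixels"],cv2.COLOR_RGB2HSV)[y0:y1,x0:x1]
    m=cv2.inRange(h,np.array(lo),np.array(hi)); n,_,st,ce=cv2.connectedComponentsWithStats(m)
    return [(st[i,4],(ce[i]+[x0,y0]).round(1)) for i in range(1,n) if st[i,4]>=amin]
E
python3 - <<'E'
from h import *
t=bot.read_camera("top");s=bot.read_camera("scene")
for n,c,bx in(("top",t,(250,140,480,250)),("scene",s,(180,140,400,390))):
    print(n,"blue",blobs(c,(105,90,30),(130,255,255),bx),"red",blobs(c,(0,190,70),(5,255,255),bx),blobs(c,(174,150,70),(180,255,255),bx),"brass",blobs(c,(18,150,100),(30,255,255),bx,30),"black",blobs(c,(0,0,0),(180,255,35),bx,20))
a=t["pixels"][145:245,255:475,::-1];cv2.imwrite("pics/tz.png",cv2.resize(a,None,fx=3.6,fy=3.6,interpolation=cv2.INTER_CUBIC))
a=s["pixels"][140:390,180:400,::-1];cv2.imwrite("pics/sz.png",cv2.resize(a,None,fx=2.4,fy=2.4,interpolation=cv2.INTER_CUBIC))
E
```

```text
top blue [(np.int32(60), array([299. , 180.8])), (np.int32(46), array([293.2, 200.5]))] red [(np.int32(8), array([434.4, 159.2])), (np.int32(14), array([288.9, 202.4]))] [] brass [] black [(np.int32(71), array([387.5, 143.6])), (np.int32(48), array([451.4, 186.9]))]
scene blue [] red [(np.int32(8), array([332. , 165.5])), (np.int32(15), array([357.4, 181.7])), (np.int32(8), array([357.8, 190. ])), (np.int32(60), array([293.6, 278.6])), (np.int32(264), array([325.5, 372.2]))] [] brass [(np.int32(190), array([292.8, 287.2])), (np.int32(160), array([390.2, 313.6])), (np.int32(567), array([219.7, 343.2])), (np.int32(331), array([267.3, 363.6])), (np.int32(79), array([229.7, 362. ])), (np.int32(62), array([223.3, 366.5]))] black []
```

View pics/tz.png

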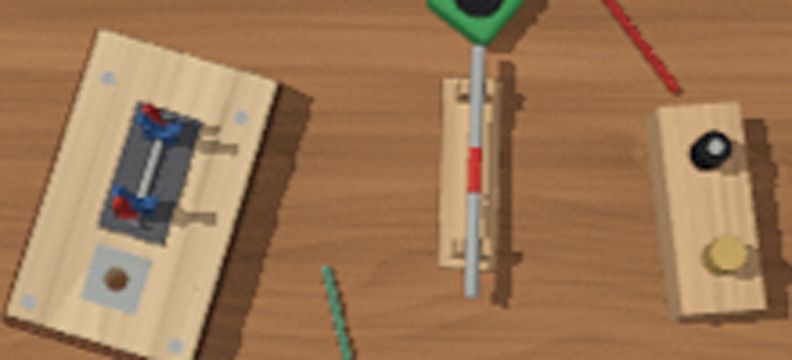

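View pics/sz.png

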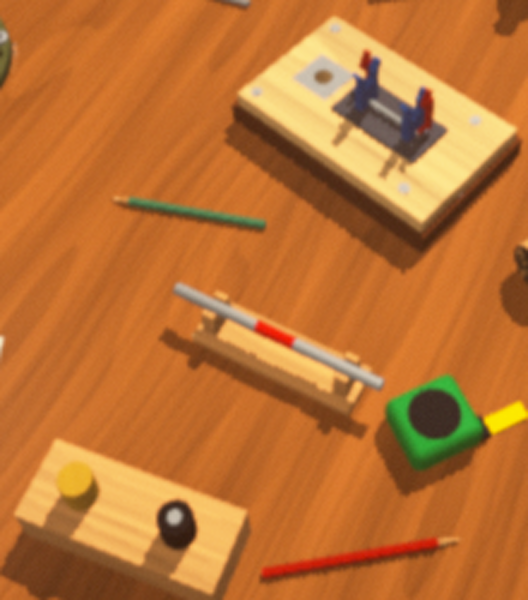

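```bash
python3 - <<'E'
from h import *
t=bot.read_camera("top");s=bot.read_camera("scene")
T=lambda x,y:((x+.5)/3.6-.5+255,(y+.5)/3.6-.5+145)
S=lambda x,y:((x+.5)/2.4-.5+180,(y+.5)/2.4-.5+140)
np.set_printoptions(precision=1,suppress=True)
for n,a,b,z in[("bore",(116,279),(323,76),45),("brasstop",(727,248),(75,476),82),("band",(475,170),(274,333),43),("rodfar",(478,47),(380,383),42),("rodnear",(470,297),(178,288),42),("jigA",(98,30),(518,131),45),("jigB",(278,84),(423,220),45),("jigD",(5,317),(335,16),45),("screwTL",(108,78),(475,120),45),("screwTR",(240,118),(404,188),45),("screwBL",(28,301),(335,29),45),("screwBR",(175,346),(257,92),45),("black",(711,147),(175,515),82)]:
    print(n,plane(t,T(*a),z),plane(s,S(*b),z),*tri(t,T(*a),s,S(*b)))
# refined brass / band masks in top
print(blobs(t,(20,110,60),(32,255,255),(440,200,475,230),20),blobs(t,(0,170,70),(8,255,255),(380,180,396,205)), blobs(t,(170,120,70),(180,255,255),(380,180,396,205)))
E
```

```text
bore [466.6 155.8  45. ] [465.5 159.6  45. ] [466.6 156.   48.8] 1.3241516318914834
brasstop [ 496.1 -352.8   82. ] [ 491.7 -349.6   82. ] [ 494.8 -351.    88.9] 0.7147384197345673
band [ 566.6 -149.7   43. ] [ 565.  -146.9   43. ] [ 566.  -148.9   46.9] 0.581065894128666
rodfar [ 676.3 -153.4   42. ] [ 674.  -150.2   42. ] [ 674.9 -152.6   47.2] 0.17925072960858102
rodnear [ 456.8 -144.6   42. ] [ 459.2 -143.1   42. ] [ 457.9 -143.7   41.4] 2.787327019497832
jigA [684.7 177.6  45. ] [687.7 176.4  45. ] [686.4 178.3  41.9] 1.8589093792577895
jigB [639.2  20.5  45. ] [641.   27.7  45. ] [640.1  22.2  50.5] 5.455813718618588
jigD [432.7 248.5  45. ] [436.5 250.6  45. ] [434.5 249.9  44. ] 4.268467698266813
screwTL [641.9 167.7  45. ] [641.  171.4  45. ] [641.4 167.7  48.9] 1.2230873120815704
screwTR [608.4  52.9  45. ] [608.2  56.   45. ] [608.3  53.4  47.9] 1.5373564098843202
screwBL [446.6 229.6  45. ] [445.8 231.3  45. ] [446.5 229.5  46.9] 0.3514689362576502
screwBR [410.6 104.6  45. ] [410.2 107.5  45. ] [410.9 105.   47.6] 1.4663051135675045
black [ 581.7 -342.3   82. ] [ 581.5 -341.7   82. ] [ 581.6 -342.    82.8] 0.23028074155879794
[(np.int32(85), array([456.1, 215.2]))] [(np.int32(30), array([386.6, 191.3]))] []
```

```bash
cat >> h.py <<'E'
from scipy.spatial.transform import Rotation as Ro
np.set_printoptions(precision=2,suppress=True)
def down(yaw): # deg
    c,s=np.cos(np.radians(yaw)),np.sin(np.radians(yaw)); return Ro.from_matrix(np.array([[c,s,0],[s,-c,0],[0,0,-1]]))
def go(p,R=None,st=None):
    st=st or bot.read_state(); R0=Ro.from_quat(st["orientation"]); R=R or R0
    d=R0.inv().apply(np.array(p)-st["tcp_pos"]); w=(R0.inv()*R).as_rotvec(degrees=True)
    print("t",round(st["time"],2),"tcp",st["tcp_pos"],"F",st["ft_force"],"w",round(st["gripper_width"],1),"travel_m",np.round(d/1000,4),"twist",w)
E
python3 -c "
from h import *
go((493,-351,140),down(110));go((493,-351,77),down(110))"
```

```text
t 0.3 tcp [ 148.87 -581.06  255.99] F [0.45 0.52 0.07] w 85.6 travel_m [ 0.39 -0.14  0.12] twist [ -0.03  -0.03 -95.63]
t 0.3 tcp [ 148.87 -581.06  255.99] F [0.45 0.52 0.07] w 85.6 travel_m [ 0.39 -0.14  0.18] twist [ -0.03  -0.03 -95.63]
```

```bash
sed -i 's/"travel_m",np.round(d\/1000,4)/"travel_mm",d/' h.py
python3 -m creep '{"twist":[[0,0,-10],[0,0,-20],[0,0,-30],[0,0,-40],[0,0,-50],[0,0,-60],[0,0,-70],[0,0,-80]],"travel":[[0.05,-0.02,0],[0.1,-0.04,0.02],[0.16,-0.06,0.04],[0.22,-0.08,0.06],[0.28,-0.1,0.07],[0.34,-0.12,0.08],[0.39,-0.14,0.1],[0.39,-0.14,0.1]],"claw":[65,65,65,65,65,65,65,65]}' 40
python3 -c "
from h import *
go((493,-351,140),down(110));go((493,-351,77),down(110))"
```

```text
time: 1.3
tcp_pos: [494.3, -345.6, 154.6]
orientation: [0.676, 0.737, 0.0, -0.001]
ft_force: [-0.3, -0.0, 0.0]
gripper_width: 55.5
grip_force: 0.0
t 1.3 tcp [ 494.26 -345.61  154.58] F [-0.32 -0.    0.05] w 55.5 travel_mm [-5.29 -1.71 14.57] twist [ -0.04  -0.12 -15.01]
t 1.3 tcp [ 494.26 -345.61  154.58] F [-0.32 -0.    0.05] w 55.5 travel_mm [-5.41 -1.66 77.57] twist [ -0.04  -0.12 -15.01]
```

```bash

python3 -m creep '{"twist":[[0,0,-10],[0,0,-15],[0,0,-15],[0,0,-15],[0,0,-15]],"travel":[[-0.005,-0.002,0.01],[-0.005,-0.002,0.04],[-0.005,-0.002,0.065],[-0.005,-0.002,0.0775],[-0.005,-0.002,0.0775]],"claw":[65,65,65,65,65]}' 60
python3 - <<'E'
from h import *
t=bot.read_camera("top");s=bot.read_camera("scene")
a=s["pixels"][270:390,150:310,::-1];b=t["pixels"][150:270,400:520,::-1]
f=lambda a:cv2.resize(a,None,fx=2.8,fy=2.8,interpolation=cv2.INTER_CUBIC)
cv2.imwrite("pics/g.png",cv2.hconcat([f(a),f(b)]))
E
```

```text
time: 1.92
tcp_pos: [489.8, -353.6, 78.1]
orientation: [0.578, 0.816, 0.0, -0.001]
ft_force: [0.2, -0.1, -0.6]
gripper_width: 55.9
grip_force: 0.0
```

View pics/g.png

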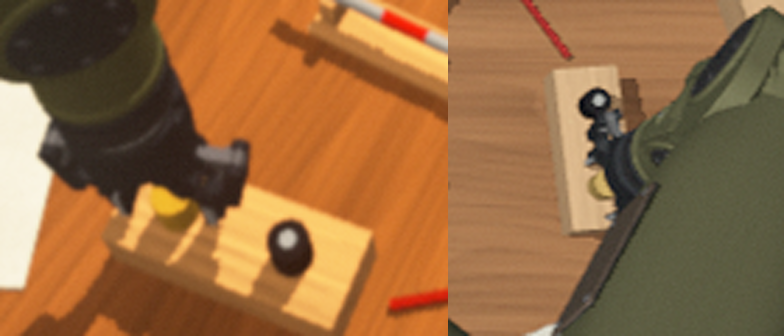

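```bash

python3 -m creep '{"twist":[[0,0,0],[0,0,0],[0,0,0],[0,0,0],[0,0,0],[0,0,0]],"travel":[[0.001,0.003,0],[0.001,0.003,0],[0.001,0.003,0],[0.001,0.003,0],[0.001,0.003,0],[0.001,0.003,0]],"claw":[65,30,20,20,20,20]}' 60
```

```text
time: 2.78
tcp_pos: [493.3, -352.2, 79.7]
orientation: [0.578, 0.816, 0.0, 0.001]
ft_force: [-0.7, -0.4, 5.4]
gripper_width: 28.8
grip_force: 58.9
```

```bash

python3 -m creep '{"twist":[[0,0,0],[0,0,0],[0,0,0],[0,0,0],[0,0,0],[0,0,0]],"travel":[[0,0,-0.03],[0,0,-0.08],[0,0,-0.12],[0,0,-0.12],[0,0,-0.12],[0,0,-0.12]],"claw":[20,20,20,20,20,20]}' 80
python3 - <<'E'
from h import *
go((466,157,180),down(164))
t=bot.read_camera("top");s=bot.read_camera("scene")
for n,c in(("top",t),("scene",s)):
    P=bot.read_state()["tcp_pos"]; u=proj(c,P-[0,0,20]).astype(int); print(n,u,[proj(c,P-[0,0,z]) for z in(0,74)],blobs(c,(18,120,70),(32,255,255),(u[0]-45,u[1]-45,u[0]+45,u[1]+45),30))
a=s["pixels"][220:360,120:300,::-1]; cv2.imwrite("pics/l.png",cv2.resize(a,None,fx=4,fy=4,interpolation=cv2.INTER_CUBIC))
E
```

```text
time: 3.52
tcp_pos: [491.7, -351.2, 196.6]
orientation: [0.578, 0.816, -0.0, -0.002]
ft_force: [0.5, 1.0, -2.9]
gripper_width: 27.7
grip_force: 79.2
t 3.52 tcp [ 491.7  -351.22  196.64] F [ 0.52  1.03 -2.89] w 27.7 travel_mm [487.92 144.35  17.81] twist [ -0.03  -0.22 -54.63]
top [465 209] [array([468.21, 208.48]), array([460.25, 212.72])] [(np.int32(104), array([464.7, 210.3]))]
scene [199 318] [array([197.45, 313.48]), array([206.18, 330.48])] [(np.int32(138), array([195.1, 316. ])), (np.int32(1344), array([218.2, 347.2]))]
```

View pics/l.png

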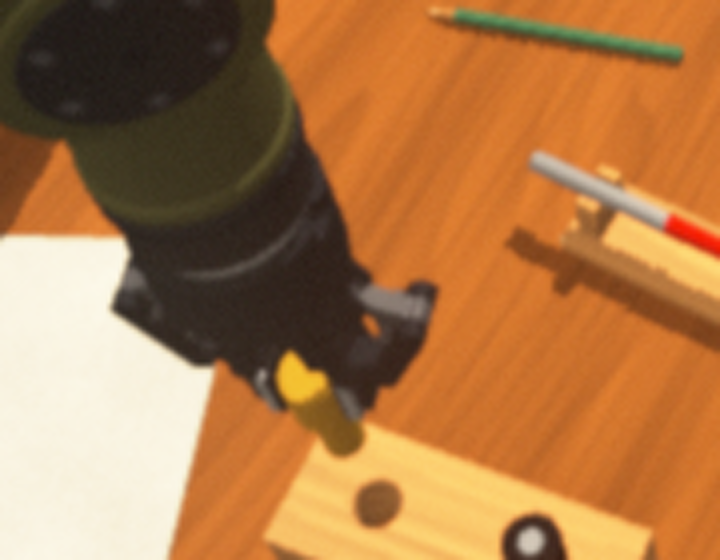

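```bash

python3 -m creep '{"twist":[[0,0,-5],[0,0,-10],[0,0,-18],[0,0,-26],[0,0,-34],[0,0,-42],[0,0,-50],[0,0,-54.6]],"travel":[[0.04,0.012,0],[0.09,0.025,0],[0.15,0.045,0],[0.21,0.06,0],[0.27,0.08,0],[0.33,0.1,0],[0.39,0.12,0],[0.45,0.135,0.01]],"claw":[20,20,20,20,20,20,20,20]}'
python3 - <<'E'
from h import *
a=np.array([np.cos(np.radians(164)),np.sin(np.radians(164)),0])
R=down(164)*Ro.from_rotvec([0,-15,0],degrees=True); f=np.array([466,157,65])
go(f-R.apply([0,0,73.7]),R)
E
```

```text
time: 4.62
tcp_pos: [471.4, 117.0, 189.3]
orientation: [0.138, 0.99, 0.0, 0.001]
ft_force: [1.5, 0.9, -1.9]
gripper_width: 27.6
grip_force: 79.1
t 4.62 tcp [471.43 117.04 189.3 ] F [ 1.52  0.88 -1.89] w 27.6 travel_mm [35.29 36.96 53.09] twist [  0.06 -14.92   0.14]
```

```bash

python3 -m creep '{"twist":[[0,-7,0],[0,-15,0],[0,-15,0],[0,-15,0]],"travel":[[0.02,0.02,0],[0.035,0.037,0.03],[0.035,0.037,0.053],[0.035,0.037,0.053]],"claw":[20,20,20,20]}'
python3 - <<'E'
from h import *
t=bot.read_camera("top");s=bot.read_camera("scene"); st=bot.read_state()
R=Ro.from_quat(st["orientation"]); F=st["tcp_pos"]+R.apply([0,0,73.7]); print(st["tcp_pos"],R.as_matrix()[:,2],"foot",F,proj(t,F),proj(s,F),"bore",proj(t,[466,157,45]),proj(s,[466,157,45]))
f=lambda a:cv2.resize(a,None,fx=4,fy=4,interpolation=cv2.INTER_CUBIC)
cv2.imwrite("pics/b.png",cv2.hconcat([f(s["pixels"][110:230,265:365,::-1]),f(t["pixels"][150:270,240:340,::-1])]))
E
```

```text
time: 5.12
tcp_pos: [445.2, 159.7, 134.0]
orientation: [0.137, 0.982, -0.019, 0.127]
ft_force: [-0.4, -0.4, -2.3]
gripper_width: 28.0
grip_force: 79.5
[448.27 160.11 136.64] [ 0.25 -0.07 -0.97] foot [466.6  154.83  65.45] [286.8 221.2] [313.73 167.46] bore [286.47 222.33] [314.04 172.08]
```

View pics/b.png

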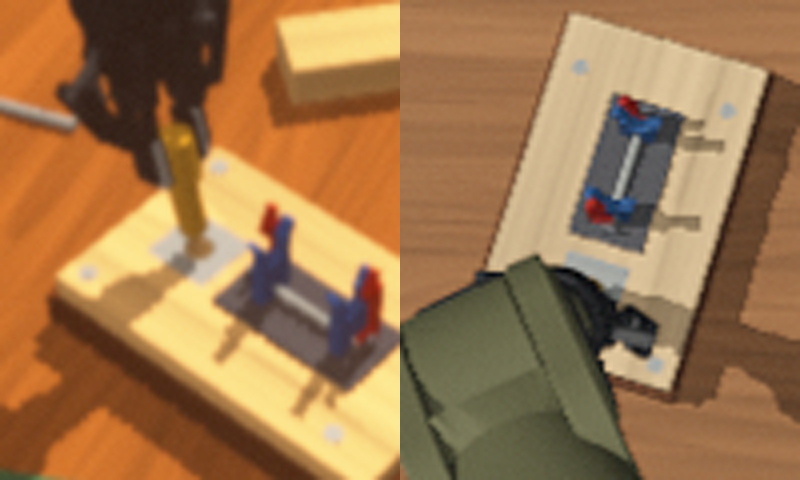

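```bash
python3 - <<'E'
from h import *
t=bot.read_camera("top");s=bot.read_camera("scene")
for n,c,bx in(("top0",t,(274,208,302,236)),("scene0",s,(298,158,332,186))):
    im=cv2.imread(f"pics/{n}.png"); x0,y0,x1,y1=bx; h=cv2.cvtColor(im[y0:y1,x0:x1],cv2.COLOR_BGR2HSV)
    m=cv2.inRange(h,np.array((0,0,60)),np.array((180,75,255))); k=max(cv2.findContours(m,cv2.RETR_EXTERNAL,cv2.CHAIN_APPROX_NONE)[0],key=cv2.contourArea)
    r=cv2.minAreaRect(k); mm=cv2.moments(cv2.convexHull(k)); p=(mm["m10"]/mm["m00"]+x0,mm["m01"]/mm["m00"]+y0)
    g=im[y0:y1,x0:x1].astype(float).mean(2); cm=np.zeros_like(m); cv2.drawContours(cm,[k],-1,1,-1); w=np.clip(135-g,0,None)*cv2.erode(cm,np.ones((3,3)))
    yy,xx=np.indices(g.shape); q=((w*xx).sum()/w.sum()+x0,(w*yy).sum()/w.sum()+y0) if w.sum() else p
    print(n,r,"plate",p,plane(c,p,45),"hole",q,plane(c,q,45)); cor=cv2.boxPoints(r)+[x0,y0]; print(np.array([plane(c,x,45)[:2] for x in cor]))
st=bot.read_state();print(st["tcp_pos"],st["ft_force"])
E
```

```text
top0 ((11.949999809265137, 16.64999771118164), (18.024980545043945, 23.400854110717773), 18.43494987487793) plate (285.92640075973407, 223.2079772079772) [463.26 158.59  45.  ] hole (np.float64(287.00121728545344), np.float64(222.4008926759992)) [465.79 155.38  45.  ]
[[432.95 194.85]
 [501.62 174.46]
 [484.88 121.69]
 [416.48 142.48]]
scene0 ((21.49422836303711, 16.46651268005371), (30.948667526245117, 16.62769889831543), 35.21759033203125) plate (318.5328314512756, 174.54830614805522) [480.67 154.12  45.  ] hole (np.float64(326.5952172645086), np.float64(179.98257509477983)) [508.16 145.83  45.  ]
[[437.45 142.64]
 [438.39 198.42]
 [527.81 168.16]
 [524.71 115.02]]
[449.28 160.19 137.43] [-0.08 -1.22 -2.89]
```

```bash
cat >> h.py <<'E'
def foot(st=None):
    st=st or bot.read_state(); R=Ro.from_quat(st["orientation"]); return st["tcp_pos"]+R.apply([0,0,73.7]),R,st
def fgo(f,R=None):
    F,R0,st=foot(); R=R or R0; print("foot",F,"tilt",np.degrees(np.arccos(-R0.as_matrix()[2,2])),"grip",round(st["grip_force"])); go(np.array(f)-R.apply([0,0,73.7]),R,st)
E
python3 -c "
from h import *
fgo((467.9,156.5,48.5)); fgo((467.9,156.5,45.5))"
```

```text
foot [467.73 154.96  66.27] tilt 15.081329081542746 grip 79
t 5.33 tcp [449.28 160.19 137.43] F [-0.08 -1.22 -2.89] w 27.4 travel_mm [ 4.88  1.5  17.09] twist [0. 0. 0.]
foot [467.73 154.96  66.27] tilt 15.081329081542746 grip 79
t 5.33 tcp [449.28 160.19 137.43] F [-0.08 -1.22 -2.89] w 27.4 travel_mm [ 5.66  1.5  19.99] twist [0. 0. 0.]
```

```bash

python3 -m creep '{"twist":[[0,0,0],[0,0,0],[0,0,0],[0,0,0],[0,0,0],[0,0,0]],"travel":[[0.0025,0.0015,0.008],[0.005,0.0015,0.016],[0.005,0.0015,0.017],[0.005,0.0015,0.018],[0.0053,0.0015,0.019],[0.0053,0.0015,0.019]],"claw":[20,20,20,20,20,20]}'
python3 -c "
from h import *
fgo((467.9,156.5,45))"
```

```text
time: 6.08
tcp_pos: [448.0, 161.6, 116.5]
orientation: [0.138, 0.982, -0.018, 0.129]
ft_force: [0.3, -0.3, -3.3]
gripper_width: 27.7
grip_force: 79.5
foot [466.37 156.38  45.35] tilt 15.007613256790288 grip 79
t 6.08 tcp [448.03 161.65 116.54] F [ 0.26 -0.26 -3.26] w 27.7 travel_mm [-1.3   0.54  0.71] twist [0. 0. 0.]
```

```bash

python3 -m creep '{"twist":[[0,0,0],[0,0,0],[0,0,0]],"travel":[[0.0003,0,0.001],[0.0003,0,0.0015],[0.0003,0,0.0015]],"claw":[20,20,20]}'
python3 -c "
from h import *
fgo((467.9,156.5,45))
s=bot.read_camera('scene')
cv2.imwrite('pics/c.png',cv2.resize(s['pixels'][120:200,275:355,::-1],None,fx=6,fy=6,interpolation=cv2.INTER_CUBIC))"
```

```text
time: 6.45
tcp_pos: [448.1, 161.6, 114.9]
orientation: [0.138, 0.982, -0.018, 0.129]
ft_force: [0.8, -0.3, -2.7]
gripper_width: 28.0
grip_force: 79.5
foot [466.42 156.36  43.73] tilt 15.000944024076063 grip 79
t 6.45 tcp [448.09 161.62 114.92] F [ 0.83 -0.34 -2.69] w 28.0 travel_mm [-1.66  0.54 -0.87] twist [0. 0. 0.]
```

View pics/c.png

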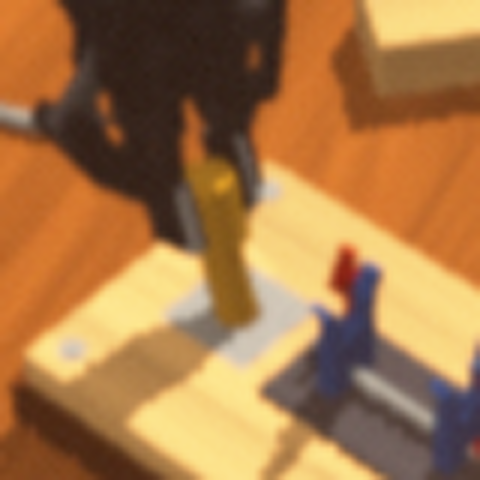

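```bash

python3 -m creep '{"twist":[[0,0,0],[0,0,0],[0,0,0]],"travel":[[0.0006,0,-0.0001],[0.001,0,-0.0003],[0.001,0,-0.0003]],"claw":[20,20,20]}'|sed -n '1,4p'
python3 -m creep '{"twist":[[0,0,0],[0,0,0],[0,0,0]],"travel":[[0.0006,0,-0.0001],[0.001,0,-0.0003],[0.001,0,-0.0003]],"claw":[20,20,20]}'|sed -n '1,4p'
```

```text
time: 6.88
tcp_pos: [447.3, 162.0, 115.1]
orientation: [0.138, 0.982, -0.018, 0.13]
ft_force: [0.9, 0.5, -3.5]
time: 7.25
tcp_pos: [446.6, 162.2, 115.3]
orientation: [0.138, 0.982, -0.018, 0.13]
ft_force: [3.8, -1.1, -2.1]
```

```bash

python3 -c "
from h import *
F,R,st=foot()
for k in(5,10,15.1): fgo((464.9,156.9,44),R*Ro.from_rotvec([0,k,0],degrees=True))
print(down(164).as_quat())"
```

```text
foot [465.07 156.98  44.17] tilt 15.066815735891355 grip 79
t 7.25 tcp [446.65 162.25 115.33] F [ 3.82 -1.1  -2.06] w 27.7 travel_mm [-6.25 -0.12  0.4 ] twist [-0.  5.  0.]
foot [465.07 156.98  44.17] tilt 15.066815735891355 grip 79
t 7.25 tcp [446.65 162.25 115.33] F [ 3.82 -1.1  -2.06] w 27.7 travel_mm [-12.62  -0.12   1.24] twist [-0. 10.  0.]
foot [465.07 156.98  44.17] tilt 15.066815735891355 grip 79
t 7.25 tcp [446.65 162.25 115.33] F [ 3.82 -1.1  -2.06] w 27.7 travel_mm [-19.02  -0.12   2.67] twist [ 0.  15.1 -0. ]
[0.14 0.99 0.   0.  ]
```

```bash

python3 -m creep '{"twist":[[0,3,0],[0,6,0],[0,9,0],[0,12,0],[0,15,0],[0,15,0]],"travel":[[-0.0038,0,0.0002],[-0.0076,0,0.0006],[-0.0114,0,0.001],[-0.0152,0,0.0017],[-0.019,0,0.0026],[-0.019,0,0.0026]],"claw":[20,20,20,20,20,20]}'|sed -n '1,4p'
python3 -c "
from h import *
fgo((464.9,156.9,44),down(164))"
```

```text
time: 8.0
tcp_pos: [464.8, 156.7, 117.1]
orientation: [0.14, 0.99, -0.0, -0.0]
ft_force: [1.0, 0.9, -1.4]
foot [464.78 156.68  43.37] tilt 0.039755025770731936 grip 79
t 8.0 tcp [464.83 156.69 117.07] F [ 0.98  0.87 -1.45] w 27.9 travel_mm [-0.01  0.22 -0.63] twist [-0.01 -0.04 -0.09]
```

Upright with hardly any force; slide down gently.

```bash

python3 -m creep '{"twist":[[0,0,0],[0,0,0],[0,0,0],[0,0,0]],"travel":[[0,0,0.002],[0,0,0.004],[0,0,0.005],[0,0,0.005]],"claw":[20,20,20,20]}'|sed -n '1,4p'
```

```text
time: 8.5
tcp_pos: [464.7, 157.2, 112.6]
orientation: [0.139, 0.99, 0.0, 0.001]
ft_force: [4.2, 1.0, -1.7]
```

```bash

python3 -m creep '{"twist":[[0,0,0],[0,0,0],[0,0,0],[0,0,0],[0,0,0]],"travel":[[-0.0005,0.0003,0.002],[-0.0007,0.0004,0.006],[-0.0007,0.0004,0.01],[-0.0007,0.0004,0.012],[-0.0007,0.0004,0.012]],"claw":[20,20,20,20,20]}'|sed -n '1,4p'
```

```text
time: 9.12
tcp_pos: [465.0, 157.1, 100.0]
orientation: [0.139, 0.99, 0.0, -0.0]
ft_force: [4.0, 1.5, -4.7]
```

```bash

python3 -m creep '{"twist":[[0,0,0],[0,0,0],[0,0,0],[0,0,0],[0,0,0],[0,0,0],[0,0,0]],"travel":[[-0.0004,0.0003,0.004],[-0.0006,0.0003,0.009],[-0.0006,0.0003,0.014],[-0.0006,0.0003,0.018],[-0.0006,0.0003,0.021],[-0.0006,0.0003,0.022],[-0.0006,0.0003,0.022]],"claw":[20,20,20,20,20,20,20]}'|sed -n '1,4p'
```

```text
time: 10.0
tcp_pos: [465.5, 157.1, 78.2]
orientation: [0.139, 0.99, -0.0, -0.0]
ft_force: [2.1, -0.1, -2.9]
```

```bash

python3 -m creep '{"twist":[[0,0,0],[0,0,0],[0,0,0],[0,0,0]],"travel":[[0,0,0.001],[0,0,0.002],[0,0,0.003],[0,0,0.003]],"claw":[20,20,20,20]}'|sed -n '1,4p'
```

```text
time: 10.5
tcp_pos: [465.6, 157.2, 76.7]
orientation: [0.139, 0.99, 0.0, 0.0]
ft_force: [-4.3, -2.5, 13.9]
```

```bash

python3 -m creep '{"twist":[[0,0,0],[0,0,0],[0,0,0],[0,0,0],[0,0,0],[0,0,0],[0,0,0],[0,0,0]],"travel":[[0,0,-0.001],[0,0,-0.001],[0,0,-0.001],[0,0,-0.001],[0,0,-0.02],[0,0,-0.07],[0,0,-0.12],[0,0,-0.14]],"claw":[60,60,60,60,60,60,60,60]}'|sed -n '1,6p'
python3 - <<'E'
from h import *
go((566,-149,150),down(90)); go((566,-149,150),down(-90))
E
```

```text
time: 11.5
tcp_pos: [467.2, 157.7, 218.5]
orientation: [0.139, 0.99, 0.001, 0.002]
ft_force: [0.4, -0.9, -0.9]
gripper_width: 51.5
grip_force: 0.0
t 11.5 tcp [467.15 157.7  218.48] F [ 0.42 -0.89 -0.86] w 51.5 travel_mm [-179.47 -267.64   68.45] twist [ 0.25  0.08 73.97]
t 11.5 tcp [467.15 157.7  218.48] F [ 0.42 -0.89 -0.86] w 51.5 travel_mm [-179.47 -267.64   68.45] twist [  -0.09    0.26 -106.03]
```

```bash

python3 -m creep '{"twist":[[0,0,-2],[0,0,-4],[0,0,-6],[0,0,-8],[0,0,-10],[0,0,-14],[0,0,-14],[0,0,-14]],"travel":[[-0.03,-0.04,0],[-0.06,-0.09,0],[-0.09,-0.14,0],[-0.12,-0.19,0.01],[-0.15,-0.23,0.03],[-0.18,-0.265,0.06],[-0.18,-0.268,0.08],[-0.18,-0.268,0.08]],"claw":[50,50,50,50,50,50,50,50]}'|sed -n '1,6p'
python3 - <<'E'
from h import *
go((566,-149,48),down(177.9))
t=bot.read_camera("top");s=bot.read_camera("scene")
print(blobs(t,(105,90,30),(130,255,255),(255,150,340,250)),blobs(s,(105,80,20),(135,255,255),(310,140,380,220)),"brass",blobs(t,(18,110,60),(34,255,255),(274,205,302,236)),blobs(s,(22,150,70),(32,255,255),(298,140,332,186)))
f=lambda a:cv2.resize(a,None,fx=4,fy=4,interpolation=cv2.INTER_CUBIC)
cv2.imwrite("pics/d.png",cv2.hconcat([f(t["pixels"][140:260,250:350,::-1]),f(s["pixels"][120:240,280:380,::-1])]))
E
```

```text
time: 12.5
tcp_pos: [563.1, -150.3, 133.3]
orientation: [0.018, 1.0, 0.001, -0.002]
ft_force: [-0.6, 0.1, 0.1]
gripper_width: 42.5
grip_force: 0.0
t 12.5 tcp [ 563.09 -150.3   133.32] F [-0.59  0.13  0.1 ] w 42.5 travel_mm [-3.22  1.31 85.31] twist [ 0.06 -0.24 -0.01]
[(np.int32(61), array([299.1, 180.8])), (np.int32(47), array([293.3, 200.6]))] [(np.int32(44), array([332.1, 175. ])), (np.int32(10), array([352.5, 187.4]))] brass [(np.int32(74), array([286.8, 221.4]))] [(np.int32(21), array([316.8, 163. ]))]
```

View pics/d.png

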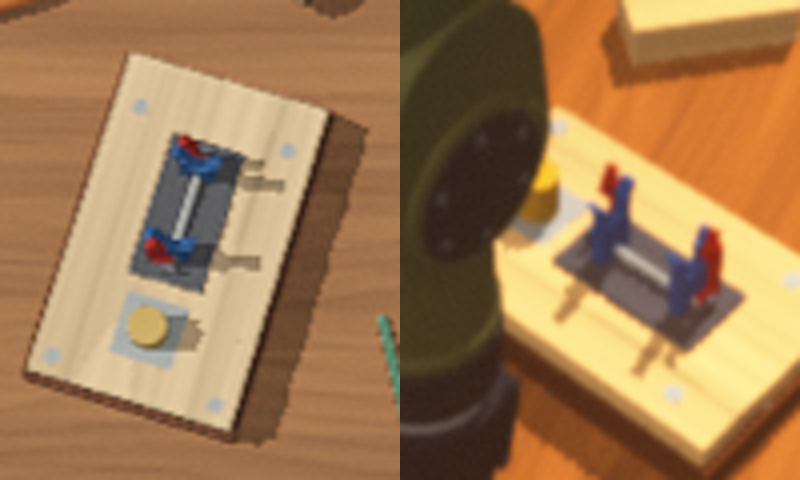

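```bash
python3 - <<'E'
from h import *
t=bot.read_camera("top")
C=lambda x,y:((x+.5)/4-.5+250,(y+.5)/4-.5+140)
def line(n,a,b,z):
    A,B=plane(t,a,z),plane(t,b,z); d=A-B; print(n,A[:2],B[:2],"mid",((A+B)/2)[:2],"len",np.linalg.norm(d),"yaw",np.degrees(np.arctan2(d[1],d[0])))
line("blue",(299.1,180.8),(293.3,200.6),95)
line("leftedge",C(130,54),C(25,373),45); line("rightedge",C(328,110),C(235,428),45)
line("topedge+90",C(130,54),C(328,110),45); line("screws L",C(140,107),C(52,355),45); line("screws R",C(288,151),C(215,405),45)
line("shaft",C(195,178),C(180,238),55)
# edge fit: bright plywood mask -> minAreaRect
h=cv2.cvtColor(t["pixels"],cv2.COLOR_RGB2HSV); m=np.zeros((400,640),np.uint8); m[145:255,250:340]=cv2.inRange(h,np.array((0,0,135)),np.array((180,130,255)))[145:255,250:340]
k=max(cv2.findContours(m,cv2.RETR_EXTERNAL,cv2.CHAIN_APPROX_NONE)[0],key=cv2.contourArea); c=cv2.boxPoints(cv2.minAreaRect(k)); print(np.array([plane(t,p,45)[:2] for p in c]))
c=np.array([plane(t,p,45)[:2] for p in c]); c=[(np.linalg.norm(c[i]-c[i-1]),np.degrees(np.arctan2(*(c[i]-c[i-1])[::-1]))) for i in range(4)];print(c)
print("pin head",plane(t,C(148,327),79))
E
```

```text
blue [585.02 119.62] [524.49 135.42] mid [554.76 127.52] len 62.55822381136685 yaw -14.624176757595208
leftedge [684.21 176.77] [432.11 248.92] mid [558.16 212.85] len 262.22542221247124 yaw -15.971352356613833
rightedge [641.86  21.29] [393.06  88.74] mid [517.46  55.02] len 257.77525088049066 yaw -15.167768072054233
topedge+90 [684.21 176.77] [641.86  21.29] mid [663.04  99.03] len 161.14317318594857 yaw 74.76263198849085
screws L [641.63 167.71] [446.2  228.96] mid [543.92 198.34] len 204.80169319426597 yaw -17.400763369873633
screws R [608.54  51.95] [410.22 104.23] mid [509.38  78.09] len 205.0949203384536 yaw -14.767659443309428
shaft [583.62 123.16] [536.53 133.49] mid [560.07 128.33] len 48.214895854864054 yaw -12.37781702714341
[[435.66 249.36]
 [693.78 180.11]
 [645.27  19.2 ]
 [389.97  93.02]]
[(np.float64(162.87783610145777), np.float64(73.70941484282744)), (np.float64(267.2491431725019), np.float64(-15.017014313661889)), (np.float64(168.0667752119833), np.float64(-106.77610596681991)), (np.float64(265.76003212557526), np.float64(163.8726228726622))]
pin head [464.17 154.48  79.  ]
```

```bash

python3 -m creep '{"twist":[[0,0,0],[0,0,0],[0,0,0],[0,0,0]],"travel":[[-0.003,0.0026,0.04],[-0.003,0.0026,0.075],[-0.003,0.0026,0.084],[-0.003,0.0026,0.084]],"claw":[50,50,50,50]}'|sed -n '1,4p'
python3 -m creep '{"twist":[[0,0,0],[0,0,0],[0,0,0],[0,0,0],[0,0,0],[0,0,0]],"travel":[[0,0,0],[0,0,0],[0,0,0],[0,0,0],[0,0,0],[0,0,0]],"claw":[30,10,5,5,5,5]}' 60
python3 -c "
from h import *
go((566,-149,48),down(177.9))"
```

```text
time: 13.15
tcp_pos: [568.3, -147.2, 52.2]
orientation: [0.017, 1.0, -0.0, 0.0]
ft_force: [-0.3, -0.1, 0.4]
time: 13.9
tcp_pos: [569.1, -147.7, 53.1]
orientation: [0.018, 1.0, -0.0, 0.001]
ft_force: [-1.9, 0.1, 5.2]
gripper_width: 9.7
grip_force: 58.5
t 13.9 tcp [ 569.1  -147.7    53.11] F [-1.91  0.06  5.17] w 9.7 travel_mm [ 3.06 -1.41  5.11] twist [-0.    0.16  0.07]
```

```bash

python3 -m creep '{"twist":[[0,0,0],[0,0,0],[0,0,0],[0,0,0],[0,0,0]],"travel":[[0,0,-0.01],[0,0,-0.05],[0,0,-0.1],[0,0,-0.13],[0,0,-0.13]],"claw":[5,5,5,5,5]}' 90
python3 -c "
from h import *
go((557.1,131.5,180),down(164.4))
t=bot.read_camera('top');s=bot.read_camera('scene');P=bot.read_state()['tcp_pos']-[0,0,13]
print(proj(t,P),proj(s,P),blobs(t,(0,150,70),(8,255,255),(350,150,420,240)),blobs(s,(0,190,70),(5,255,255),(260,200,340,290)))"
```

```text
time: 14.52
tcp_pos: [569.7, -148.2, 184.7]
orientation: [0.018, 1.0, -0.001, 0.003]
ft_force: [-0.8, -0.0, -2.0]
gripper_width: 9.0
grip_force: 88.0
t 14.53 tcp [ 569.74 -148.15  184.71] F [-0.79 -0.05 -1.96] w 9.0 travel_mm [ 22.61 279.03   4.22] twist [-0.04  0.33 13.56]
[392.23 182.71] [291.38 248.58] [] [(np.int32(18), array([297.1, 249.4]))]
```

```bash

python3 -m creep '{"twist":[[0,0,2],[0,0,4],[0,0,7],[0,0,10],[0,0,13.5],[0,0,13.5],[0,0,13.5]],"travel":[[0.003,0.04,0],[0.008,0.1,0],[0.014,0.16,0],[0.018,0.22,0],[0.021,0.265,0],[0.021,0.279,0],[0.021,0.279,0]],"claw":[5,5,5,5,5,5,5]}'
python3 -m creep '{"twist":[[0,0,0],[0,0,0]],"travel":[[0,0,0.02],[0,0,0.02]],"claw":[5,5]}'
python3 - <<'E'
from h import *
go((559,131.2,150),down(164.4))
t=bot.read_camera("top");s=bot.read_camera("scene")
f=lambda a:cv2.resize(a,None,fx=4,fy=4,interpolation=cv2.INTER_CUBIC)
cv2.imwrite("pics/e.png",cv2.hconcat([f(t["pixels"][130:250,240:340,::-1]),f(s["pixels"][110:230,285:385,::-1])]))
E
```

```text
time: 15.5
tcp_pos: [555.9, 132.2, 179.9]
orientation: [0.134, 0.991, -0.001, -0.001]
ft_force: [-0.1, 0.1, -0.5]
gripper_width: 8.6
grip_force: 88.3
time: 15.75
tcp_pos: [555.3, 130.0, 159.5]
orientation: [0.136, 0.991, -0.001, -0.002]
ft_force: [-0.3, -0.7, -1.7]
gripper_width: 8.6
grip_force: 88.3
t 15.75 tcp [555.3  130.03 159.49] F [-0.27 -0.67 -1.66] w 8.6 travel_mm [-3.28  2.14  9.48] twist [-0.14 -0.19 -0.03]
```

View pics/e.png

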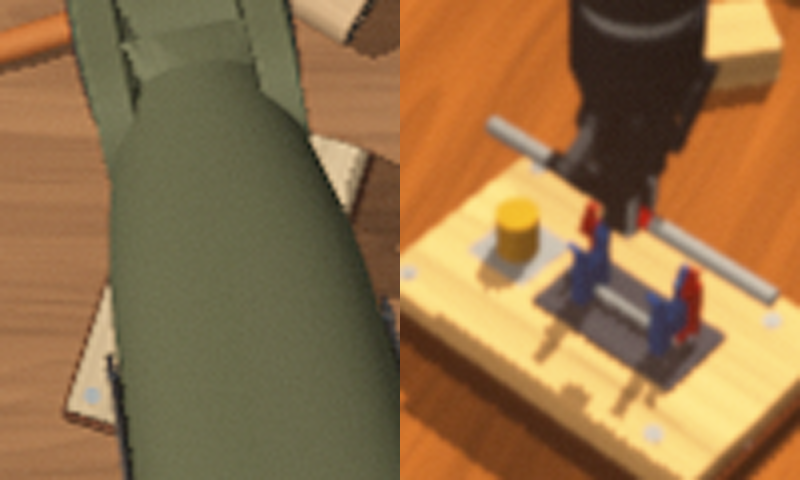

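```bash
python3 - <<'E'
from h import *
s=bot.read_camera("scene"); z=146.4
A=plane(s,(307.4,140.6),z);B=plane(s,(378.1,184.4),z); d=B-A
print(A,B,(A+B)/2,np.linalg.norm(d),np.degrees(np.arctan2(d[1],d[0]))); go((559,131.2,150),down(164.4))
for y,zc in((0,87),): print([ (proj(s,[x,yy,87])) for x,yy in((557.1,131.7),)])
E
```

```text
[446.37 163.84 146.4 ] [658.72 103.15 146.4 ] [552.55 133.5  146.4 ] 220.8583442061014 -15.951716483393115
t 15.9 tcp [556.99 130.96 161.7 ] F [-0.37 -0.47 -1.19] w 9.1 travel_mm [-1.87  0.78 11.7 ] twist [-0.01  0.   -0.01]
[array([341.94, 178.99])]
```

```bash

python3 -m creep '{"twist":[[0,0,0],[0,0,0],[0,0,0],[0,0,0],[0,0,0]],"travel":[[-0.0034,0.0008,0.005],[-0.0034,0.0008,0.015],[-0.0034,0.0008,0.022],[-0.0034,0.0008,0.024],[-0.0034,0.0008,0.024]],"claw":[5,5,5,5,5]}'|sed -n '1,4p'
python3 -c "
from h import *
go((560.5,130.8,120),down(164.4))"
```

```text
time: 16.52
tcp_pos: [560.1, 131.9, 137.1]
orientation: [0.135, 0.991, -0.0, -0.0]
ft_force: [-0.6, -0.5, -1.0]
t 16.52 tcp [560.08 131.9  137.15] F [-0.6  -0.54 -1.  ] w 8.6 travel_mm [-0.71 -0.95 17.15] twist [-0.01 -0.02  0.08]
```

```bash

python3 -m creep '{"twist":[[0,0,0],[0,0,0],[0,0,0],[0,0,0],[0,0,0]],"travel":[[0,-0.001,0],[0,-0.001,0.004],[0,-0.001,0.01],[0,-0.001,0.015],[0,-0.001,0.015]],"claw":[5,5,5,5,5]}'|sed -n '1,4p'
python3 -c "
from h import *
go((560.5,130.8,110),down(164.4))"
```

```text
time: 17.15
tcp_pos: [559.6, 130.3, 121.8]
orientation: [0.135, 0.991, -0.001, -0.0]
ft_force: [0.2, -2.7, -1.8]
t 17.15 tcp [559.55 130.34 121.77] F [ 0.21 -2.71 -1.81] w 8.9 travel_mm [-0.8   0.72 11.77] twist [-0.08 -0.04  0.05]
```

```bash

python3 -m creep '{"twist":[[0,0,0],[0,0,0],[0,0,0],[0,0,0],[0,0,0]],"travel":[[0,0.0005,0.002],[0,0.0005,0.005],[0,0.0005,0.008],[0,0.0005,0.011],[0,0.0005,0.011]],"claw":[5,5,5,5,5]}'|sed -n '1,4p'
python3 -c "
from h import *
go((560.5,130.8,100),down(164.4))"
```

```text
time: 17.77
tcp_pos: [560.0, 130.5, 110.7]
orientation: [0.135, 0.991, -0.001, -0.0]
ft_force: [-0.6, -6.7, -1.4]
t 17.77 tcp [559.95 130.54 110.71] F [-0.59 -6.66 -1.37] w 8.5 travel_mm [-0.46  0.41 10.71] twist [-0.11  0.    0.04]
```

Jaw pushing at 6.7 N as expected, no vertical jam; continue to the seat.

```bash

python3 -m creep '{"twist":[[0,0,0],[0,0,0],[0,0,0],[0,0,0],[0,0,0]],"travel":[[0,0.0005,0.003],[0,0.0005,0.006],[0,0.0005,0.009],[0,0.0005,0.0105],[0,0.0005,0.0105]],"claw":[5,5,5,5,5]}'|sed -n '1,4p'
python3 -c "
from h import *
go((560.5,130.8,100),down(164.4))"
```

```text
time: 18.4
tcp_pos: [559.6, 131.9, 100.5]
orientation: [0.135, 0.991, -0.0, -0.001]
ft_force: [-1.9, -2.3, -2.5]
t 18.4 tcp [559.61 131.92 100.46] F [-1.87 -2.28 -2.54] w 8.4 travel_mm [-1.16 -0.84  0.46] twist [-0.02 -0.08  0.08]
```

```bash

python3 -m creep '{"twist":[[0,0,0],[0,0,0],[0,0,0]],"travel":[[0,-0.0006,0.001],[0,-0.0006,0.0015],[0,-0.0006,0.0015]],"claw":[5,5,5]}'|sed -n '1,4p'
```

```text
time: 18.77
tcp_pos: [559.9, 131.8, 100.2]
orientation: [0.135, 0.991, 0.001, -0.0]
ft_force: [-5.5, -0.3, 5.5]
```

```bash

python3 -m creep '{"twist":[[0,0,0],[0,0,0],[0,0,0],[0,0,0]],"travel":[[0,0,0],[0,0,0],[0,0,0],[0,0,0]],"claw":[15,30,35,35]}'
python3 -m creep '{"twist":[[0,0,0],[0,0,0],[0,0,0],[0,0,0],[0,0,0],[0,0,0],[0,0,0],[0,0,0]],"travel":[[0,0,-0.005],[0,0,-0.015],[0,0,-0.03],[0,0,-0.06],[0,0,-0.11],[0.02,-0.05,-0.16],[0.04,-0.11,-0.16],[0.05,-0.17,-0.16]],"claw":[35,35,35,35,35,35,35,35]}'
python3 -m creep '{"twist":[[0,0,0],[0,0,0],[0,0,0],[0,0,0],[0,0,0]],"travel":[[0,-0.05,0],[0.0,-0.1,0],[0,-0.15,0],[0,-0.2,0],[0,-0.2,0]],"claw":[35,35,35,35,35]}'|sed -n '1,4p'
python3 - <<'E'
from h import *
t=bot.read_camera("top");s=bot.read_camera("scene")
for n,c,z in(("top",t,90),("scene",s,90)):
    p=proj(c,[557,131.5,87]); x,y=p.astype(int)
    print(n,p,"red",[(a,b,plane(c,b,z)) for a,b in blobs(c,(0,170,60),(8,255,255),(x-25,y-25,x+25,y+25),4)], "brass",blobs(c,(18,110,60),(34,255,255),(x-45,y-30,x+20,y+60),15))
    # rod: grey pixels in a box
    h=cv2.cvtColor(c["pixels"],cv2.COLOR_RGB2HSV); g=cv2.inRange(h,np.array((0,0,95)),np.array((180,45,255)))
    for k in(-105,-80,-55,-40,40,55,80,105):
        q=np.round(proj(c,[557+k*.963,131.5-k*.269,90])).astype(int); print(k,[(int(h[q[1]+j,q[0]+i,1]),int(h[q[1]+j,q[0]+i,2])) for i,j in ([(i,0) for i in range(-4,5)] if n=="top" else [(0,j) for j in range(-4,5)])])
E
```

```text
time: 19.27
tcp_pos: [560.3, 131.4, 99.4]
orientation: [0.135, 0.991, 0.0, 0.0]
ft_force: [-0.5, -0.1, 0.5]
gripper_width: 29.9
grip_force: 0.0
time: 20.27
tcp_pos: [469.3, -13.5, 261.7]
orientation: [0.134, 0.991, 0.0, 0.002]
ft_force: [0.5, -1.3, -0.3]
gripper_width: 30.1
grip_force: 0.0
time: 20.9
tcp_pos: [415.4, -207.9, 260.5]
orientation: [0.138, 0.99, -0.001, 0.001]
ft_force: [0.4, -0.3, 0.4]
top [295.01 190.45] red [(np.int32(7), array([296.4, 175.3]), array([602.97, 128.34,  90.  ])), (np.int32(34), array([295.3, 189.7]), array([558.68, 130.54,  90.  ])), (np.int32(13), array([288.2, 201.7]), array([521.82, 150.76,  90.  ]))] brass [(np.int32(29), array([288.9, 222.7]))]
-105 [(9, 171), (6, 161), (6, 163), (9, 167), (7, 147), (29, 114), (118, 132), (139, 145), (139, 141)]
-80 [(11, 170), (21, 172), (13, 173), (7, 175), (11, 163), (6, 127), (9, 135), (5, 164), (6, 171)]
-55 [(6, 89), (5, 105), (8, 163), (7, 177), (8, 152), (9, 114), (3, 88), (6, 84), (10, 74)]
-40 [(186, 107), (202, 97), (72, 110), (51, 124), (23, 120), (9, 112), (36, 92), (142, 72), (153, 70)]
40 [(160, 94),
[... 976 characters left out ...]
7), (40, 192), (41, 170), (55, 143), (94, 128), (151, 125), (187, 124)]
-55 [(103, 239), (69, 227), (43, 202), (39, 181), (46, 156), (49, 141), (43, 160), (39, 189), (51, 212)]
-40 [(153, 158), (110, 146), (71, 140), (44, 139), (12, 125), (37, 109), (67, 91), (73, 84), (87, 82)]
40 [(50, 103), (51, 141), (45, 175), (44, 167), (47, 148), (55, 135), (47, 113), (30, 84), (58, 70)]
55 [(155, 138), (88, 173), (53, 204), (39, 203), (41, 180), (47, 151), (68, 131), (106, 120), (110, 116)]
80 [(115, 247), (89, 239), (56, 229), (39, 210), (38, 187), (45, 159), (82, 167), (125, 220), (124, 244)]
105 [(110, 247), (77, 237), (49, 226), (38, 206), (42, 176), (57, 152), (104, 176), (128, 231), (125, 247)]
```

```bash
python3 - <<'E'
from h import *
t=bot.read_camera("top");s=bot.read_camera("scene")
print("band",tri(t,(295.3,189.7),s,(341.8,178.0)))
for n,c,bx in(("top",t,(270,165,320,215)),("scene",s,(317,154,367,204))):
    o=dict(c);o["pixels"]=cv2.imread(f"pics/{n}0.png")[:,:,::-1].copy()
    for th in((170,60),(190,70)): print(n,th,"before",blobs(o,(0,*th),(8,255,255),bx,4),"now",blobs(c,(0,*th),(8,255,255),bx,4))
E
```

```text
band (array([557.72, 130.15,  92.77]), np.float64(0.9028902555065116))
top (170, 60) before [(np.int32(9), array([296.8, 175.4])), (np.int32(19), array([288.8, 202.3]))] now [(np.int32(8), array([296.6, 175.5])), (np.int32(34), array([295.3, 189.7])), (np.int32(13), array([288.2, 201.7]))]
top (190, 70) before [(np.int32(6), array([297. , 175.5])), (np.int32(8), array([288.1, 201.8]))] now [(np.int32(5), array([296.8, 175.2])), (np.int32(5), array([297. , 185.4])), (np.int32(7), array([295.6, 192. ])), (np.int32(10), array([288.1, 201.7]))]
scene (170, 60) before [(np.int32(15), array([332. , 164.7])), (np.int32(47), array([357.5, 185.6]))] now [(np.int32(15), array([331.9, 164.7])), (np.int32(56), array([341.8, 178. ])), (np.int32(21), array([357.7, 181.5])), (np.int32(5), array([355.8, 192.8]))]
scene (190, 70) before [(np.int32(14), array([332. , 164.5])), (np.int32(32), array([357.8, 184.2]))] now [(np.int32(14), array([332. , 164.5])), (np.int32(52), array([341.7, 177.8])), (np.int32(21), array([357.7, 181.5]))]
```

```bash
python3 -c "
from bench import bot
print(bot.job_done())"
```

```text
the job is handed in; nothing more can be done
None
```

The job is handed in at about 21 s of the 72 s; no verdict was shown. The brass pin was started leaning 15° and is fully home, the rod is seated in the fork clip with its red band centred and the jaw shut over it, and the gripper is clear. I did not re-check the other items on the bench before handing in.

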